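# Count and hold a sprung strut pull test

### The arm

A 7-joint arm with a two-finger parallel gripper is mounted at the origin on the work surface. World frame = base frame: x ahead of the robot, y to its left, z up, the work surface at z = 0. Lengths are in m, angles in rad, forces in N, time in s.
With the tool pointing down it reaches from about 0.425 to 0.825 m from the base axis. Payload 3.6 kg.
Tool frame: the origin (TCP) lies at the very end of the fingers, on their centre line; the grasp point (between the pads) lies 19 mm behind it; z points along the fingers, y is the line along which they close (so a half turn about z gives the same grasp; the last joint's range is limited). The gripper opens to 93 mm and grips with 3 to 60 N. Pads are 15 mm wide; open, the fingers measure 128 mm over their backs; the gripper's body (75 mm by 188 mm) begins 65 mm behind the grasp point.
Start: joints at [-1.173, 0.615, -0.013, 1.423, 0.008, 1.103, -0.04], TCP at [0.268, 0.592, 0.219] pointing down, gripper open.
Joint ranges: [-3.12, 3.12], [-0.3, 2.06], [-1.34, 1.32], [0.26, 2.42], [-1.36, 4.5], [0.01, 1.98], [-2.84, 2.84]. Speed limits (rad/s): [2.79, 2.79, 3.14, 3.14, 3.14, 3.14, 3.14].

### API

Orientations are given as a unit quaternion [w, x, y, z].
In Python, from plant import get_obs, vision, robot gives the robot as it stands.
- The arm moves only by the tool arm_command, never from a script. Its argument "increments" is a list of rows, each an object with "delta_pos": the shift along the world's x, y, z in m, a list of three; "rot": the turn, a rotation vector about the world's x, y, z in degrees, a list of three. In form: [{"delta_pos": [x, y, z], "rot": [wx, wy, wz]}, ...]. A call has 1 to 12 rows; each row shifts and turns the commanded pose from where the row before left it; what a row does not reach is not made up. A row lasts 1/8 s, in which the tool goes at most 62.5 mm and 10.7 degrees, less where a joint would pass 70% of its speed; a pose out of reach is approached as far as the arm can. A call with a gripper value outside its range is refused whole. "claw" is the opening, from 0 (shut) to 1 (fully open), set as the call begins (left out, the last holds). The fingers move at their own pace and stop on an object; the grip force is fixed at half the most. Time passes only in rows, so rows that do not move let the fingers close. It gives the time, the measured TCP pose, the force, the opening and the grip force at its end, in the units of the state.
- get_obs(): the state, without advancing time (a new reading comes with each control period).
- vision.capture(name): name is "side" or "top"; returns a dict with "image" (480x640x3 uint8, red, green, blue), "fx", "fy", "cx", "cy" (pixels), "rvec" (rotation vector, rad) and "tvec" (3), from world to camera coordinates, as OpenCV has them. Camera axes: x right, y down, z forward; pixel columns grow to the right and rows downward; lengths in m; the calibration is good to about 2 mm. A picture is of the moment at which its call begins. There is no depth.
- robot.finish_job(): hands the job in; it is judged then, once.
Trained networks look in the newest picture that a camera, given by its name, has taken for a name from the list of things; names that differ only in an ending like _2 or _b are one class to them, and where a whole thing is asked for, a point or a joint stands for the part that bears it (a point fixed in the world has none). Each returns a list of dicts, best first, with "score" (0 to 1); they miss things now and then, are a little off and sometimes report something else, mostly with a low value. They report only what shows in the picture. A call takes as long as a camera call. They do not tell look-alikes from the thing itself.
- vision.look_for(camera, thing): "centre" ([column, row] in pixels, amid what is visible of it).
The state is a dict: "time_s": time; "q": joint angles; "joint_velocities": joint speeds; "tau": joint torques, N m; "ee_pos": TCP position; "tcp_rot": TCP orientation; "wrist_force": force on the tool from outside, world axes, zero at the start; "torque": the same for the moment, N m; "opening": finger opening in m; "grasp_force": force on a finger pad.
Only numpy, scipy, OpenCV 4.12 (cv2) and the standard library are available. Lean on these libraries where they do the work, as an engineer would, in place of code of your own. Each camera call takes 0.05 s, during which the arm holds its last target. There are 200 camera calls.

### The job

Log the next pull test on the bench counter: swing its blue-topped lever all the way to its stop and let it spring fully back. Then pull the telescoping strut out by its yellow grip, against its spring, until the white pointer lines up with the black line on the orange mark clip, and finish while still holding it steady there in the gripper. Leave the other things on the bench where they are.

Things in the scene. Friction and masses are not known exactly. Their poses are not given: they have to be found in the camera images.
- cradle: Fixed wooden service board, 340 (x) x 160 (y) x 15 mm, carrying the strut. Origin: centre of its underside, on the table; z up. The strut lies along the board's centre line (its x axis), 50 mm above the table, and pulls out towards the board's -x. An aluminium rail with ticks, 10 mm wide, top 40 mm above the table, runs at y = 52 mm, x = -165 to 0 mm.
- barrel_mouth (a point): Centre of the mouth of the strut's fixed white barrel, 50 mm above the table, 20 mm to +x of the cradle's origin. Barrel 28 mm in diameter, running 140 mm to +x in two aluminium clamp blocks (tops 70 mm above the table, bolts to 75 mm); a steel sleeve 20 mm in diameter stands 16 mm out of it to -x.
- rod: Sliding steel rod of the strut, 12 mm in diameter. Origin: on the rod's axis, inside the foot of its yellow grip tab, 50 mm above the table; axes parallel to the cradle's; it moves to -x when pulled. Fully in, the origin is 30 mm to -x of the cradle's. Travel 130 mm, to a stop beyond any mark. Its spring pulls back with 3 N when in, 8 N at 60 mm, 11 N at 100 mm, and draws it home if let go.
- rod_grip (a point): Centre of the top of the upright yellow grip tab, 130 mm above the table, 80 mm straight above the rod's origin. The tab is 14 mm thick along the pull (x), 26 mm wide (y), and reaches down to 38 mm above the table. Best gripped from above, across its 14 mm.
- rod_pointer (a point): Tip of the white pointer, a bar 4 mm wide that stands out of the tab to +y; 39 mm from the rod's axis, at the same x as the rod's origin, 55 mm above the table.
- mark_clip: Fixed orange clip on the rail, 20 x 20 x 14 mm, with a black line across its top at the middle; it marks the length to pull to, 60 to 100 mm of pull. Origin: centre of its underside, 40 mm above the table, 52 mm to the +y side of the strut's axis; axes parallel to the cradle's. The pointer is at the mark when the rod origin has the same x as the clip along the cradle's x axis.
- advance (a joint): Counter's lever angle in rad: 0 = home (sprung rest), 0.9 = its hard stop; grows anticlockwise seen from above. The spring pushes back with about 1 N at the knob at home and 3 N at the stop, and swings the lever home when released.
- advance_tip (a point): Centre of the top of the blue upright knob on the lever's end: a post 18 mm in diameter, from 64 to 114 mm above the table, this point 114 mm above the table, 100 mm from the hinge axis. The steel lever arm under it is 12 mm wide, 64 to 70 mm above the table.
- advance_hinge (a point): Top of the lever's vertical hinge axis, on the grey counter's top, 72 mm above the table, 15 mm from the counter's centre towards the side the lever points to.
- counter: Fixed grey bench tally counter, housing 80 (x) x 90 (y) mm, top 60 mm above the table, on a 100 x 110 mm steel plate. Origin: centre of its underside; the lever stands out over its -x face, at home 0.45 rad to the +y side of -x, at the stop 0.45 rad to the -y side.
- screwdriver: Loose screwdriver, orange handle, 160 mm long, lying on the board beside the barrel (its -y side). Leave it alone. Origin: underside, middle.
- roller: Loose white pump roller, 34 mm in diameter, 26 mm high, standing on the board 55 mm to the -y side of the strut's axis. Leave it alone. Origin: centre of its underside.
- wrench: Loose steel wrench, 150 mm, lying on the table at the left. Leave it alone. Origin: underside, middle.
- cleaner: Loose blue bottle, 60 mm in diameter, 170 mm high, at the left. Leave it alone. Origin: centre of its underside.
- mug: Loose white mug, 76 mm in diameter, 90 mm high, at the right. Leave it alone. Origin: centre of its underside.
- spare_strut: Loose spare strut, 190 mm long, 28 mm in diameter, on a black foot, lying at the right; not the one to pull. Leave it alone. Origin: under its barrel's middle.
- jar: Loose clear jar, 60 mm in diameter, 70 mm high, at the left. Leave it alone. Origin: centre of its underside.
Not all that is in view belongs to the job. What is shaped like the counter but green is not meant.

How it is judged:
On the way, in this order (a step that is already met when the one before it is completed fails the run):
1. the counter's lever is swung to its stop (within 0.08 rad) (value of joint advance above 0.82 rad), for 0.05 s.
2. the lever is let spring back home (within 0.10 rad) (value of joint advance below 0.1 rad), for 0.1 s.
3. the strut is pulled out to the mark (within 6 mm) and held by the fingers (x of rod in the frame of mark_clip between -0.006 and 0.006 m and linear speed of rod below 0.01 m/s and contact force between the fingers and rod above 2 N), for 0.5 s.
At the end, for the whole second after the job is handed in: The rod's pointer stands within 6 mm of the mark clip's line, at rest (under 10 mm/s), held by the fingers (over 2 N of contact); the counter's lever is home (within 0.10 rad); every loose bystander is within 30 mm of where it began (all of step 3 and value of joint advance below 0.1 rad and distance of each of screwdriver, roller, wrench, cleaner, mug, spare_strut, jar from where it was at the start of the episode below 0.03 m); the arm keeps its last pose, push and grip.
It fails at once if a loose bystander is moved by more than 30 mm (distance of any of screwdriver, roller, wrench, cleaner, mug, spare_strut, jar from where it was at the start of the episode above 0.03 m).
It also fails if it takes over 54 s, if anything falls off the work surface, if the arm or the gripper's body presses on something with over 40 N, if the wrist force passes 120 N, or if a joint passes its speed limit or range.

## Working session

There is one attempt and no reset: what is moved stays moved. The work goes in short steps, Python scripts to look and compute and a tool call to move; the robot and the scene stay as the last step left them, time stands still between calls to the robot, and variables do not carry over. Pictures are saved under pics/ and viewed, at most 10 in all, crops included, and the job is handed in when it is done.

Besides the shell and the picture viewer there is one more tool, called after "Call:" in YAML: its name, and indented under it one key for each argument. arm_command: Moves the arm, as the interface text tells. Its arguments: {"type":"object","properties":{"increments":{"type":"array"},"claw":{"type":"number"}},"required":["increments"]}

```bash
mkdir -p pics
cat > h.py <<'E'
import numpy as np,cv2,json
from plant import get_obs,vision,robot
def cap(n,save=None):
    c=vision.capture(n)
    if save: cv2.imwrite('pics/'+save,c['image'][:,:,::-1])
    K=np.array([[c['fx'],0,c['cx']],[0,c['fy'],c['cy']],[0,0,1.]]);R=cv2.Rodrigues(np.array(c['rvec'],float))[0]
    return dict(img=c['image'],K=K,R=R,t=np.array(c['tvec'],float).ravel())
def proj(c,P):
    P=np.atleast_2d(P);x=(c['K']@(c['R']@P.T+c['t'][:,None]));return (x[:2]/x[2]).T
def ray(c,uv,z):
    d=c['R'].T@np.linalg.solve(c['K'],[uv[0],uv[1],1]);o=-c['R'].T@c['t'];return o+d*(z-o[2])/d[2]
E
python3 - <<'E'
from h import *
for n in('top','side'):
    c=cap(n,n+'0.png');print(n,c['K'][0,0],'cam at',-c['R'].T@c['t'])
    for t,z in(('advance_tip',.114),('counter',.06),('rod_grip',.13),('rod_pointer',.055),('mark_clip',.054),('barrel_mouth',.05),('cradle',.015)):
        for r in vision.look_for(n,t)[:3]: print(t,np.round(r['centre']),round(r['score'],2),ray(c,r['centre'],z).round(3))
E
```

```text
top 480.0575436366264 cam at [0.43798788 0.00779289 1.46190339]
advance_tip [255. 306.] 0.76 [0.309 0.201 0.114]
advance_tip [232. 215.] 0.69 [0.563 0.268 0.114]
advance_tip [497. 204.] 0.66 [ 0.598 -0.477  0.114]
counter [273. 292.] 0.76 [0.342 0.156 0.06 ]
counter [251. 208.] 0.59 [0.59  0.224 0.06 ]
counter [390. 202.] 0.17 [ 0.609 -0.184  0.06 ]
rod_pointer [510. 280.] 0.61 [ 0.384 -0.532  0.055]
rod_pointer [392. 204.] 0.51 [ 0.602 -0.19   0.055]
rod_pointer [140. 234.] 0.44 [0.509 0.552 0.055]
mark_clip [169. 186.] 0.17 [0.655 0.469 0.054]
barrel_mouth [385. 203.] 0.85 [ 0.607 -0.172  0.05 ]
cradle [387. 202.] 0.61 [ 0.615 -0.18   0.015]
side 443.277693878573 cam at [ 0.33756067 -0.79335421  0.87995793]
advance_tip [368. 294.] 0.75 [ 0.58  -0.208  0.114]
advance_tip [224. 211.] 0.64 [0.294 0.165 0.114]
advance_tip [309. 185.] 0.58 [0.541 0.22  0.114]
counter [327. 205.] 0.81 [0.585 0.185 0.06 ]
counter [245. 234.] 0.67 [0.337 0.12  0.06 ]
counter [325. 148.] 0.34 [0.655 0.481 0.06 ]
rod_grip [368. 292.] 0.83 [ 0.577 -0.213  0.13 ]
rod_grip [371. 312.] 0.53 [ 0.566 -0.266  0.13 ]
rod_pointer [370. 298.] 0.61 [ 0.599 -0.174  0.055]
mark_clip [328. 307.] 0.4 [ 0.496 -0.175  0.054]
barrel_mouth [372. 309.] 0.78 [ 0.595 -0.202  0.05 ]
barrel_mouth [366. 296.] 0.33 [ 0.594 -0.161  0.05 ]
cradle [371. 310.] 0.85 [ 0.602 -0.179  0.015]
```

Run:
```python
import cv2
a=cv2.imread('pics/top0.png');b=cv2.imread('pics/side0.png')
A=cv2.resize(a[150:340,200:460],(800,585),interpolation=cv2.INTER_CUBIC)
B=cv2.resize(b[150:380,180:480],(782,600),interpolation=cv2.INTER_CUBIC)
cv2.imwrite('pics/topc.png',A);cv2.imwrite('pics/sidec.png',B)
```

```text
(no output)
```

View pics/top0.png

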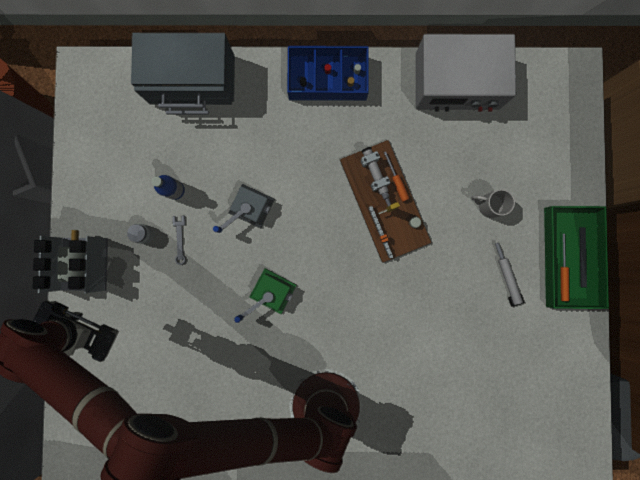

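View pics/topc.png

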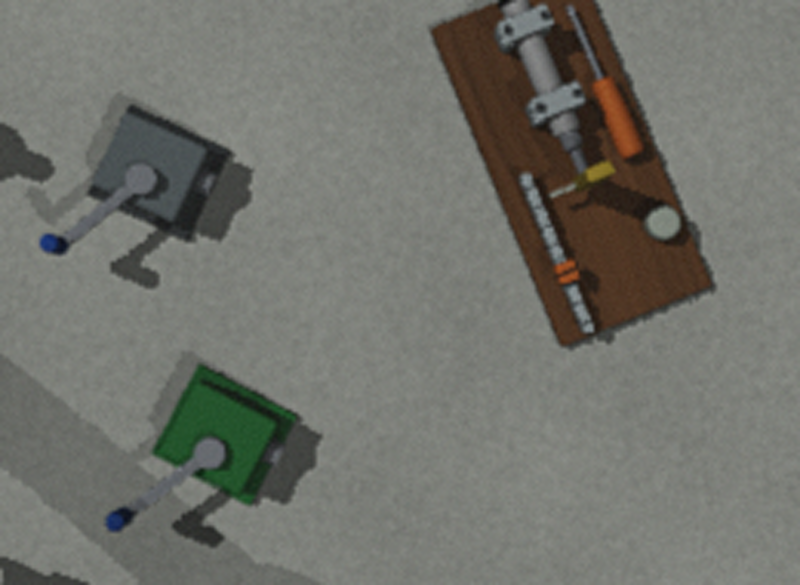

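View pics/sidec.png

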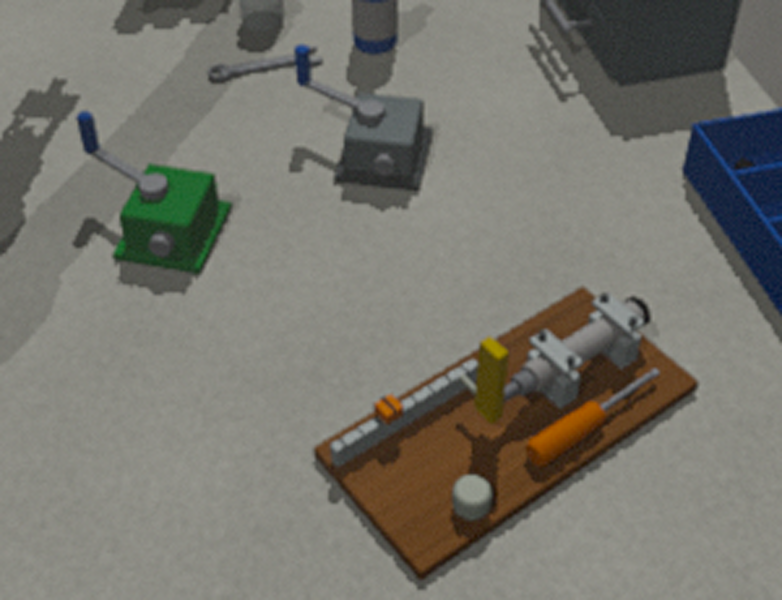

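The grey counter is at top px (251,208) and side px (317,200); the green look-alike is at top px (273,292). The crop confirms the grey one, whose blue knob is at top px (217,229). The yellow tab is at top px (395,206), and the orange clip at (384,238). Next I'll fit the poses from both views.

Run:
```python
from h import *
from scipy.optimize import least_squares
T=cap('top');S=cap('side')
tp=lambda u,v:np.array([200+u/3.077,150+v/3.077]);sp=lambda u,v:np.array([180+u/2.607,150+v/2.607])
def W(p,l): c,s=np.cos(p[2]),np.sin(p[2]);return np.array([p[0]+c*l[0]-s*l[1],p[1]+s*l[0]+c*l[1],l[2]])
def fit(obs,p0):
    f=lambda p:np.concatenate([proj(c,W(p,l(p) if callable(l) else l))[0]-uv for c,l,uv in obs])
    r=least_squares(f,p0,loss='soft_l1');print(r.x.round(4),'\n',r.fun.reshape(-1,2).round(1).tolist());return r.x
clip=lambda p:[p[3],.052,.054]
ob=[(T,clip,tp(567,272)),(S,clip,sp(389,405)),(T,[-.03,.039,.055],tp(552,194)),
(T,[.17,.08,.015],tp(431,28)),(T,[-.17,.08,.015],tp(563,347)),(T,[-.17,-.08,.015],tp(714,288)),
(S,[-.17,.08,.015],sp(317,452)),(S,[-.17,-.08,.015],sp(422,575)),(S,[.17,-.08,.015],sp(696,384)),(S,[.17,.08,.015],sp(585,290)),
(S,[-.03,0,.13],sp(493,346))]
p=fit(ob,[.61,-.18,.4,-.11]);
print('grip',W(p,[-.03,0,.13]),'mark',W(p,[p[3],0,.13]),'pull',-.03-p[3],'yaw deg',np.degrees(p[2]))
knob=lambda p:[-.015-.1*np.cos(p[3]),.1*np.sin(p[3]),.114]
ob=[(T,knob,tp(50,242)),(S,knob,sp(302,48)),(T,[-.015,0,.072],tp(141,177)),(S,[-.015,0,.072],sp(371,103)),
(T,[.04,-.045,.06],tp(210,150)),(T,[.04,.045,.06],tp(130,108)),(T,[-.04,.045,.06],tp(92,190)),
(S,[.04,.045,.06],sp(377,97)),(S,[.04,-.045,.06],sp(424,101)),(S,[-.04,-.045,.06],sp(409,156)),(S,[-.04,.045,.06],sp(347,143))]
ob=ob[:7]+[ob[8],ob[9]]
q=fit(ob,[.59,.22,-.5,.45])
print('yaw',np.degrees(q[2]),'hinge',W(q,[-.015,0,.072]),'knob',W(q,knob(q)))
for a in(.45,0,-.45): print(a,W(q,[-.015-.1*np.cos(a),.1*np.sin(a),.1]))
o=get_obs();print(o['time_s'],o['ee_pos'],o['tcp_rot'],o['opening'],o['q'])
for n,c in(('top',T),('side',S)):
  for t,z in(('wrench',0),('cleaner',.08),('jar',.03)):
    for r in vision.look_for(n,t)[:1]: print(t,ray(c,r['centre'],z).round(3),r['score'])
```

```text
[ 0.6162 -0.1788  0.3896 -0.1032] 
 [[0.6, 0.2], [0.4, -0.1], [0.1, 0.8], [0.4, 0.3], [0.1, 0.5], [0.3, -0.2], [-1.7, -2.0], [-0.3, -0.1], [2.6, -0.8], [-0.0, -2.0], [1.0, 0.4]]
grip [ 0.58846343 -0.19021662  0.13      ] mark [ 0.52074004 -0.21802494  0.13      ] pull 0.0732103898625921 yaw deg 22.323849735388983
[ 0.6022  0.23   -0.3187  0.5496] 
 [[0.5, 0.1], [0.8, -0.1], [0.7, 0.2], [1.3, 1.5], [-0.5, -3.4], [-3.4, 0.6], [0.0, -0.4], [-1.4, 15.7], [-22.9, -6.5]]
yaw -18.26178788622241 hinge [0.58798873 0.23467705 0.072     ] knob [0.52338042 0.31100376 0.114     ]
0.45 [0.5161092  0.30419922 0.1       ]
0 [0.49302526 0.26601297 0.1       ]
-0.45 [0.48884911 0.22158755 0.1       ]
0.9 [0.26787634 0.59219876 0.21866265] [-2.94975519e-05  2.10826538e-01  9.77523488e-01 -5.99595387e-06] 0.09307317491862203 [-1.17246372  0.61485762 -0.01257672  1.42341551  0.00806357  1.10339198
 -0.04041522]
wrench [0.515 0.456 0.   ] 0.9
cleaner [0.649 0.463 0.08 ] 0.86
jar [0.511 0.568 0.03 ] 0.74
wrench [ 0.49   0.452 -0.   ] 0.48
cleaner [0.65  0.477 0.08 ] 0.98
jar [0.513 0.576 0.03 ] 0.73
```

Run:
```python
from h import *
from scipy.optimize import least_squares
T=cap('top');S=cap('side')
tp=lambda u,v:np.array([200+u/3.077,150+v/3.077]);sp=lambda u,v:np.array([180+u/2.607,150+v/2.607])
def W(p,l): c,s=np.cos(p[2]),np.sin(p[2]);return np.array([p[0]+c*l[0]-s*l[1],p[1]+s*l[0]+c*l[1],l[2]])
a=.45
knob=[-.015-.1*np.cos(a),.1*np.sin(a),.114]
ob=[(T,knob,tp(50,242)),(S,knob,sp(302,48)),(T,[-.015,0,.072],tp(141,177)),(S,[-.015,0,.072],sp(371,103)),
(T,[.04,.045,.06],tp(130,108)),(T,[-.04,.045,.06],tp(92,190)),
(S,[.04,.045,.06],sp(424,101)),(S,[.04,-.045,.06],sp(415,158)),(S,[-.04,-.045,.06],sp(347,143))]
r=least_squares(lambda p:np.concatenate([proj(c,W(p,l))[0]-uv for c,l,uv in ob]),[.59,.22,-.4],loss='soft_l1')
q=r.x;print(q,np.degrees(q[2]),r.fun.reshape(-1,2).round(1).tolist())
h=W(q,[-.015,0,.072]);print('hinge',h)
for a in(-.45,-.2,0,.2,.45,.55):
  th=np.pi+q[2]+a; k=h[:2]+.1*np.array([np.cos(th),np.sin(th)]);t=np.array([-np.sin(th),np.cos(th)])
  print(a,'knob',k.round(3),'TCP@26.5',(k-.0265*t).round(3),'tangent deg',np.degrees(th+np.pi/2).round(1), '@60',(k-.06*t).round(3))
```

```text
[ 0.59959237  0.22740642 -0.43132879] -24.713319143175568 [[0.6, 0.5], [0.4, 0.0], [1.0, 0.9], [0.7, 1.8], [-0.5, 0.4], [0.1, -1.7], [0.8, -1.2], [-0.4, -4.7], [-1.2, -1.9]]
hinge [0.58596621 0.2336776  0.072     ]
-0.45 knob [0.522 0.311] TCP@26.5 [0.543 0.328] tangent deg 219.5 @60 [0.569 0.349]
-0.2 knob [0.505 0.293] TCP@26.5 [0.521 0.314] tangent deg 233.8 @60 [0.541 0.341]
0 knob [0.495 0.275] TCP@26.5 [0.506 0.3  ] tangent deg 245.3 @60 [0.52 0.33]
0.2 knob [0.489 0.257] TCP@26.5 [0.495 0.282] tangent deg 256.7 @60 [0.502 0.315]
0.45 knob [0.486 0.232] TCP@26.5 [0.485 0.258] tangent deg 271.1 @60 [0.485 0.292]
0.55 knob [0.487 0.222] TCP@26.5 [0.484 0.248] tangent deg 276.8 @60 [0.48  0.281]
```

Call:
arm_command:
  claw: 0
  increments:
    - {"delta_pos":[0.03,-0.024,0],"rot":[0,0,-2.6]}
    - {"delta_pos":[0.03,-0.024,0],"rot":[0,0,-2.6]}
    - {"delta_pos":[0.03,-0.024,0],"rot":[0,0,-2.6]}
    - {"delta_pos":[0.03,-0.024,0],"rot":[0,0,-2.6]}
    - {"delta_pos":[0.03,-0.024,0],"rot":[0,0,-2.6]}
    - {"delta_pos":[0.03,-0.024,0],"rot":[0,0,-2.6]}
    - {"delta_pos":[0.03,-0.024,0],"rot":[0,0,-2.6]}
    - {"delta_pos":[0.03,-0.024,0],"rot":[0,0,-2.6]}
    - {"delta_pos":[0.03,-0.024,0],"rot":[0,0,-2.6]}
    - {"delta_pos":[0.031,-0.027,0],"rot":[0,0,-2.6]}
    - {"delta_pos":[0,0,-0.04],"rot":[0,0,0]}
    - {"delta_pos":[0,0,-0.04],"rot":[0,0,0]}

```text
time_s: 2.8
ee_pos: [0.5698, 0.3488, 0.1382]
tcp_rot: [0.0, 0.426, 0.905, 0.001]
wrist_force: [0.0, -0.1, 0.1]
opening: 0.0003
grasp_force: 0.0
```

Call:
arm_command:
  increments:
    - {"delta_pos":[0,0,-0.026],"rot":[0,0,0]}
    - {"delta_pos":[0,0,-0.026],"rot":[0,0,0]}
    - {"delta_pos":[-0.013,-0.0105,0],"rot":[0,0,0]}
    - {"delta_pos":[-0.013,-0.0105,0],"rot":[0,0,0]}
    - {"delta_pos":[-0.011,-0.007,0],"rot":[0,0,7]}
    - {"delta_pos":[-0.011,-0.007,0],"rot":[0,0,7]}
    - {"delta_pos":[-0.0075,-0.007,0],"rot":[0,0,6]}
    - {"delta_pos":[-0.0075,-0.007,0],"rot":[0,0,6]}
    - {"delta_pos":[-0.0055,-0.009,0],"rot":[0,0,6]}
    - {"delta_pos":[-0.0055,-0.009,0],"rot":[0,0,6]}
    - {"delta_pos":[-0.005,-0.012,0],"rot":[0,0,7]}

```text
time_s: 4.18
ee_pos: [0.4906, 0.2724, 0.0872]
tcp_rot: [0.001, 0.044, 0.999, 0.002]
wrist_force: [1.0, 2.4, -0.8]
opening: 0.001
grasp_force: 1.3
```

Run:
```python
from h import *
c=cap('side');b=c['img'][150:300,200:400,::-1];cv2.imwrite('pics/s2.png',cv2.resize(b,(800,600),interpolation=cv2.INTER_CUBIC))
```

```text
(no output)
```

View pics/s2.png

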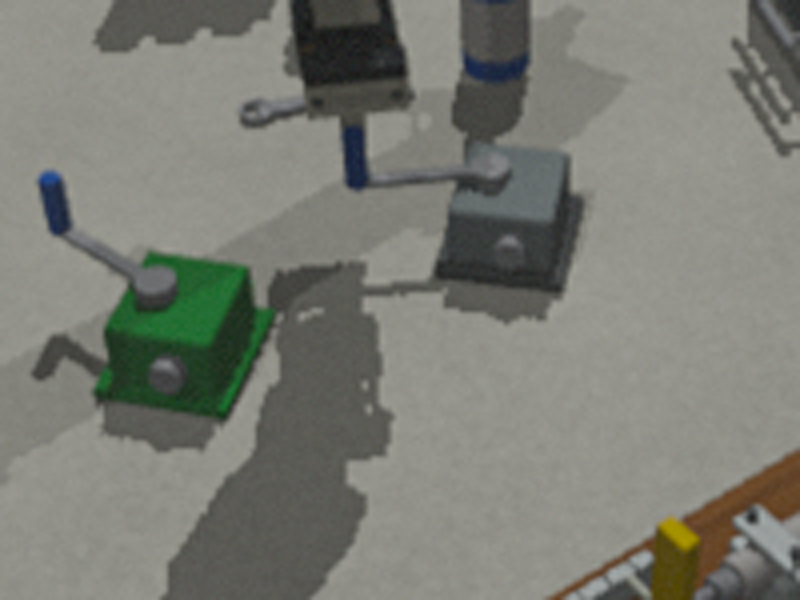

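The lever is following the fingers (knob at side px (289,188)) and the force is 2.6 N. I'll push on to the stop.

Call:
arm_command:
  increments:
    - {"delta_pos":[-0.003,-0.007,0],"rot":[0,0,4]}
    - {"delta_pos":[-0.002,-0.007,0],"rot":[0,0,3]}
    - {"delta_pos":[0,-0.006,0],"rot":[0,0,0]}
    - {"delta_pos":[0,-0.002,0],"rot":[0,0,0]}

```text
time_s: 4.72
ee_pos: [0.4868, 0.2583, 0.0878]
tcp_rot: [0.004, -0.016, 1.0, 0.008]
wrist_force: [1.1, 14.9, -7.4]
opening: 0.0006
grasp_force: 7.1
```

Call:
arm_command:
  increments:
    - {"delta_pos":[0,-0.003,0],"rot":[0,0,0]}
    - {"delta_pos":[0,0,0],"rot":[0,0,0]}
    - {"delta_pos":[0,0.015,0],"rot":[0,0,0]}
    - {"delta_pos":[0.005,0.02,0],"rot":[0,0,-6]}
    - {"delta_pos":[0.01,0.025,0],"rot":[0,0,-8]}
    - {"delta_pos":[0.02,0.025,0],"rot":[0,0,-8]}
    - {"delta_pos":[0.03,0.025,0],"rot":[0,0,-8]}
    - {"delta_pos":[0.025,0.015,0],"rot":[0,0,-8]}
    - {"delta_pos":[0,0,0.05],"rot":[0,0,0]}
    - {"delta_pos":[0,0,0.05],"rot":[0,0,0]}

```text
time_s: 5.98
ee_pos: [0.5745, 0.3697, 0.1862]
tcp_rot: [-0.001, 0.313, 0.95, -0.002]
wrist_force: [0.1, 1.2, 0.9]
opening: 0.0006
grasp_force: 0.0
```

Run:
```python
from h import *
c=cap('side');b=c['img'][150:300,200:400,::-1];cv2.imwrite('pics/s3.png',cv2.resize(b,(800,600),interpolation=cv2.INTER_CUBIC))
print(get_obs()['ee_pos'],get_obs()['tcp_rot'])
```

```text
[0.57834844 0.37210463 0.19554127] [0.00396111 0.31270634 0.94983089 0.00450873]
```

View pics/s3.png

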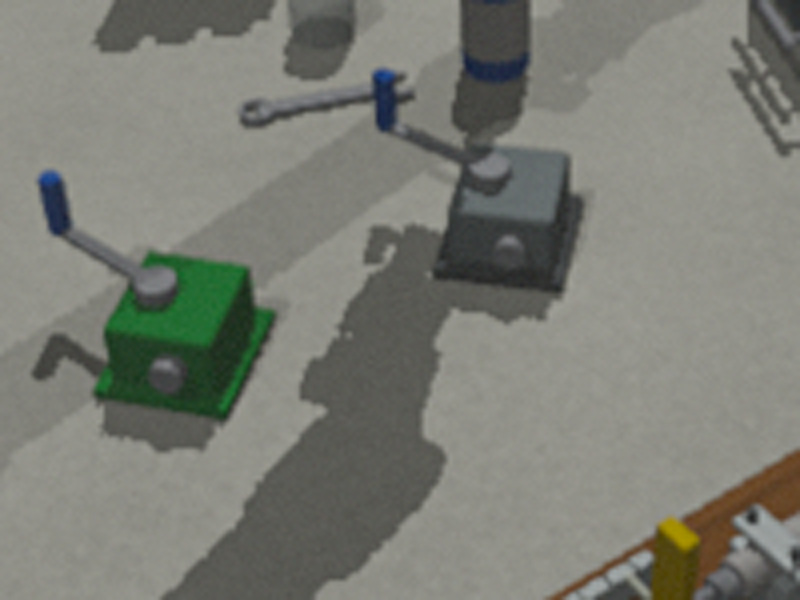

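The lever is back home (knob at side px (296,168), its original spot). Next I'll travel over the tab and open the gripper.

Call:
arm_command:
  claw: 0.6
  increments:
    - {"delta_pos":[0.001,-0.047,0.002],"rot":[0,0,-2.6]}
    - {"delta_pos":[0.001,-0.047,0.002],"rot":[0,0,-2.6]}
    - {"delta_pos":[0.001,-0.047,0.002],"rot":[0,0,-2.6]}
    - {"delta_pos":[0.001,-0.047,0.002],"rot":[0,0,-2.6]}
    - {"delta_pos":[0.001,-0.047,0.002],"rot":[0,0,-2.6]}
    - {"delta_pos":[0.001,-0.047,0.002],"rot":[0,0,-2.6]}
    - {"delta_pos":[0.001,-0.047,0.002],"rot":[0,0,-2.6]}
    - {"delta_pos":[0.001,-0.047,0.0],"rot":[0,0,-2.6]}
    - {"delta_pos":[0.001,-0.047,0.0],"rot":[0,0,-2.6]}
    - {"delta_pos":[0.001,-0.047,0.0],"rot":[0,0,-2.6]}
    - {"delta_pos":[0.001,-0.047,0.0],"rot":[0,0,-2.6]}
    - {"delta_pos":[0.001,-0.047,0.0],"rot":[0,0,-2.6]}

```text
time_s: 7.52
ee_pos: [0.5864, -0.1953, 0.2006]
tcp_rot: [-0.0, 0.557, 0.83, -0.0]
wrist_force: [0.8, -0.0, -0.2]
opening: 0.0559
grasp_force: 0.0
```

Call:
arm_command:
  increments:
    - {"delta_pos":[0,0,0],"rot":[0,0,0]}
    - {"delta_pos":[0,0,0],"rot":[0,0,0]}

```text
time_s: 7.78
ee_pos: [0.5867, -0.1929, 0.2003]
tcp_rot: [-0.001, 0.556, 0.831, 0.0]
wrist_force: [0.1, 0.2, 0.1]
opening: 0.0561
grasp_force: 0.0
```

Call:
arm_command:
  increments:
    - {"delta_pos":[0.002,0.003,-0.025],"rot":[0,0,0]}
    - {"delta_pos":[0,0,-0.03],"rot":[0,0,0]}
    - {"delta_pos":[0,0,-0.03],"rot":[0,0,0]}
    - {"delta_pos":[0,0,-0.03],"rot":[0,0,0]}
    - {"delta_pos":[0,0,0],"rot":[0,0,0]}

```text
time_s: 8.4
ee_pos: [0.5874, -0.1877, 0.0834]
tcp_rot: [-0.003, 0.555, 0.832, -0.0]
wrist_force: [0.1, -0.0, 0.3]
opening: 0.0559
grasp_force: 0.0
```

Call:
arm_command:
  claw: 0
  increments:
    - {"delta_pos":[0,0,0],"rot":[0,0,0]}
    - {"delta_pos":[0,0,0],"rot":[0,0,0]}
    - {"delta_pos":[0,0,0],"rot":[0,0,0]}
    - {"delta_pos":[0,0,0],"rot":[0,0,0]}
    - {"delta_pos":[0,0,0],"rot":[0,0,0]}
    - {"delta_pos":[0,0,0],"rot":[0,0,0]}

```text
time_s: 9.15
ee_pos: [0.5901, -0.1905, 0.0861]
tcp_rot: [0.001, 0.556, 0.831, 0.001]
wrist_force: [2.8, 0.4, 1.0]
opening: 0.0139
grasp_force: 30.0
```

Call:
arm_command:
  increments:
    - {"delta_pos":[-0.007,-0.0029,0],"rot":[0,0,0]}
    - {"delta_pos":[-0.007,-0.0029,0],"rot":[0,0,0]}
    - {"delta_pos":[-0.007,-0.0029,0],"rot":[0,0,0]}
    - {"delta_pos":[-0.007,-0.0029,0],"rot":[0,0,0]}
    - {"delta_pos":[-0.007,-0.0029,0],"rot":[0,0,0]}
    - {"delta_pos":[-0.007,-0.0029,0],"rot":[0,0,0]}
    - {"delta_pos":[-0.007,-0.0029,0],"rot":[0,0,0]}
    - {"delta_pos":[-0.007,-0.0029,0],"rot":[0,0,0]}
    - {"delta_pos":[-0.007,-0.0029,0],"rot":[0,0,0]}
    - {"delta_pos":[-0.0047,-0.0017,0],"rot":[0,0,0]}
    - {"delta_pos":[0,0,0],"rot":[0,0,0]}
    - {"delta_pos":[0,0,0],"rot":[0,0,0]}

```text
time_s: 10.65
ee_pos: [0.5241, -0.2178, 0.086]
tcp_rot: [0.002, 0.555, 0.832, 0.002]
wrist_force: [8.6, 1.7, -1.7]
opening: 0.0137
grasp_force: 30.0
```

Run:
```python
from h import *
o=get_obs();e=np.array(o['ee_pos']);print(e,o['wrist_force'],o['tcp_rot'])
t=cap('top');s=cap('side')
A=t['img'][175:265,340:440,::-1];B=s['img'][230:350,260:420,::-1]
cv2.imwrite('pics/m.png',np.hstack([cv2.resize(A,(400,360),interpolation=cv2.INTER_CUBIC),cv2.resize(B,(400,300),interpolation=cv2.INTER_CUBIC).__class__ and cv2.resize(B,(400,360),interpolation=cv2.INTER_CUBIC)]))
```

```text
[ 0.52414449 -0.21776031  0.08604804] [ 8.58795197  1.71560758 -1.70341929] [0.00238924 0.55521915 0.83169915 0.00158451]
```

View pics/m.png

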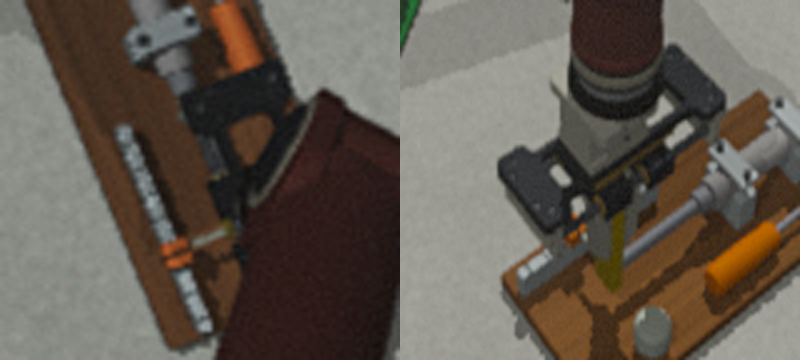

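Pointer tip is at top px about (388.2,236.2) and the clip line at about (384.5,238). I'll enlarge once with more detail and overlay the clip line model.

Run:
```python
from h import *
t=cap('top')
A=t['img'][222:252,370:410,::-1]
cv2.imwrite('pics/m2.png',cv2.resize(A,(800,600),interpolation=cv2.INTER_CUBIC))
```

```text
(no output)
```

View pics/m2.png

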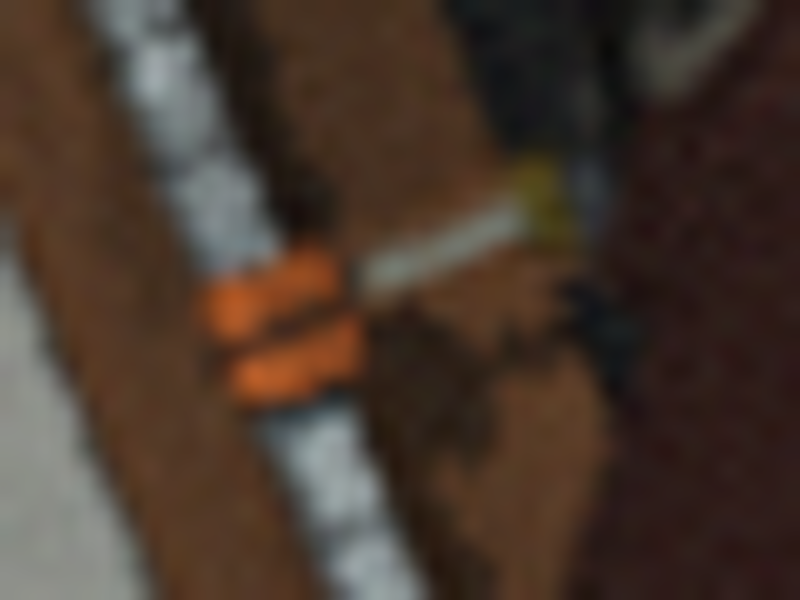

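Run:
```python
from h import *
t=cap('top');f=lambda u,v,z:ray(t,(370-.5+u/20+.5,222+v/20),z)
d=np.array([np.cos(.3896),np.sin(.3896)])
c=f(285,322,.054)[:2]
for uv in((365,280),(445,247),(525,215)): print(((f(*uv,.055)[:2]-c)@d*1000).round(2))
o=get_obs();print(o['ee_pos'],((np.array(o['ee_pos'][:2])-[.5901,-.1905])@d*1000),o['joint_velocities'])
```

```text
1.32
1.41
1.37
[ 0.52418244 -0.21775593  0.08602612] -71.33007416123738 [ 1.14019075e-03  8.65601917e-04 -1.05096994e-03  5.75379413e-05
 -5.19854982e-05  1.62925369e-03  1.49359542e-03]
```

Call:
arm_command:
  increments:
    - {"delta_pos":[-0.0015,-0.0006,0],"rot":[0,0,0]}
    - {"delta_pos":[0,0,0],"rot":[0,0,0]}
    - {"delta_pos":[0,0,0],"rot":[0,0,0]}
    - {"delta_pos":[0,0,0],"rot":[0,0,0]}
    - {"delta_pos":[0,0,0],"rot":[0,0,0]}
    - {"delta_pos":[0,0,0],"rot":[0,0,0]}
    - {"delta_pos":[0,0,0],"rot":[0,0,0]}
    - {"delta_pos":[0,0,0],"rot":[0,0,0]}
    - {"delta_pos":[0,0,0],"rot":[0,0,0]}
    - {"delta_pos":[0,0,0],"rot":[0,0,0]}

```text
time_s: 12.1
ee_pos: [0.523, -0.2183, 0.0861]
tcp_rot: [0.003, 0.555, 0.832, 0.002]
wrist_force: [8.6, 2.4, -3.2]
opening: 0.0141
grasp_force: 30.0
```

Run:
```python
from h import *
o=get_obs();print(o['time_s'],o['ee_pos'],o['grasp_force'],o['wrist_force'])
print(robot.finish_job())
```

```text
12.1 [ 0.52295096 -0.21827874  0.0860594 ] 30.01583307981491 [ 8.59846928  2.43965417 -3.17105764]
the job is handed in; nothing more can be done
None
```

I pushed the grey counter's lever to its stop and let it spring home, then pulled the strut to the orange mark and handed the job in at 12.1 s with the gripper still holding it at 30 N; the pointer was about 1.4 mm short of the line before a last 1.6 mm pull, and the judge returned no verdict.

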